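# Find the gauge leaf that fits the unmarked feed screw

### The arm

A 7-joint arm with a two-finger parallel gripper is mounted at the origin on the work surface. World frame = base frame: x ahead of the robot, y to its left, z up, the work surface at z = 0. Lengths are in m, angles in degrees, forces in N, time in s.
With the tool pointing down it reaches from about 0.425 to 0.875 m from the base axis. Payload 4.7 kg.
Tool frame: the origin (TCP) lies midway between the tips of the shut fingers; the grasp point (between the pads) lies 19 mm behind it; y points along the fingers, x is the direction in which the jaws open and shut, and the axes are right-handed (so a half turn about y gives the same grasp; the last joint's range is limited). The gripper opens to 87 mm and grips with 3 to 60 N. Pads are 19 mm wide; open, the fingers measure 117 mm over their backs; the gripper's body (75 mm by 190 mm) begins 51 mm behind the grasp point.
Start: joints at [74.376, 18.392, -4.016, 83.108, 1.295, 78.541, -3.26], TCP at [0.184, -0.623, 0.201] pointing down, gripper open.
Joint ranges: [-163.93, 163.93], [-17.29, 119.83], [-79.2, 71.16], [3.27, 140.29], [-89.18, 269.18], [5.43, 117.66], [-154.24, 154.24]. Speed limits (degrees/s): [147.25, 147.25, 180, 180, 180, 180, 180].

### API

Orientations are given as [roll, pitch, yaw] about the fixed x, y, z axes, in that order (R = Rz(yaw) Ry(pitch) Rx(roll)).
In Python, from cell import env gives the robot as it stands.
- The arm moves only by the tool carry_out, never from a script. Its argument "targets" is a list of rows, each a list of 2 entries, a list of its own where there are three numbers: the shift along the tool's x, y, z in mm, then the turn, a rotation vector about the tool's x, y, z in degrees. A call has 1 to 12 rows; each row shifts and turns the commanded pose from where the row before left it, along the tool's axes as they then stand; what a row does not reach is not made up. A row lasts 1/10 s, in which the tool goes at most 50 mm and 8.59 degrees, less where a joint would pass 70% of its speed; a pose out of reach is approached as far as the arm can. A call with a gripper value outside its range is refused whole. "jaw" is the opening, from 0 (shut) to 1 (fully open), set as the call begins (left out, the last holds). The fingers move at their own pace and stop on an object; "squeeze" is the grip in N (left out, the last holds). Time passes only in rows, so rows that do not move let the fingers close. It gives the time, the measured TCP pose, the force and the opening at its end, in the units of the state.
- env.get_obs(): the state, without advancing time (a new reading comes with each control period).
- env.read_camera(name): name is "scene" or "top"; returns the picture (480x640x3 uint8, red, green, blue); there is no depth.
- env.get_calibration(name): a dict with "fx", "fy", "cx", "cy" (pixels), "R" (3x3) and "t" (3): a world point X has camera coordinates R X + t. Camera axes: x right, y down, z forward; pixel columns grow to the right and rows downward; lengths in m; the calibration is good to about 2 mm. A picture is of the moment at which its call begins. get_calibration takes no time and is no camera call.
- env.sign_off(): hands the job in, once; it reports no verdict.
Trained networks look in the newest picture that a camera, given by its name, has taken for a name from the list of things; names that differ only in an ending like _2 or _b are one class to them, and where a whole thing is asked for, a point or a joint stands for the part that bears it (a point fixed in the world has none). Each returns a list of dicts, best first, with "p" (0 to 1); they miss things now and then, are a little off and sometimes report something else, mostly with a low value. They report only what shows in the picture. A call takes as long as a camera call. They do not tell look-alikes from the thing itself.
- env.outline_of(camera, label): "mask" (480x640 bool, what is visible of it) and "xy" ([column, row] in pixels, amid what is visible of it).
The state is a dict: "time_s": time; "qpos": joint angles; "joint_velocities": joint speeds; "effort": joint torques, N m; "tool_pos": TCP position; "tool_rot": TCP orientation; "force": force on the tool from outside, world axes, zero at the start; "wrist_torque": the same for the moment, N m; "grip_width": finger opening in m.
Only numpy, scipy, OpenCV 4.12 (cv2) and the standard library are available. Lean on these libraries where they do the work, as an engineer would, in place of code of your own. Each camera call takes 0.05 s, during which the arm holds its last target.

### The job

The feed screw held between the two brass dowels of the gauge stand is unmarked, and just one of the three gauge leaves on the white board has its pitch. Try leaves on it one by one, both slots over the dowels, shifting each along the screw to feel whether its teeth drop in, and leave the one that goes fully home, flat on both blue pads, standing there by itself. Leave the other two lying flat, teeth down, on the white board, and do not disturb the bottles, caps and other things around.

Things in the scene. Friction and masses are not known exactly. Their poses are not given: they have to be found in the camera images.
- leaf_red: Steel gauge leaf with a red grip, 0.2-0.4 kg: bar 148 mm long (y), 22 wide (x), 14 high. Origin: centre of its underside. Upright slots through it, 10 (x) x 21 mm (y), centred 58 mm either way along y, take the dowels. Square teeth 6 mm long under its middle 60 mm, tips level with the underside, one at the centre. Starts teeth down on the board, y within 0.4 rad of world y.
- leaf_blue: Steel gauge leaf with a blue grip, 0.2-0.4 kg: bar 148 mm long (y), 22 wide (x), 14 high. Origin: centre of its underside. Upright slots through it, 10 (x) x 21 mm (y), centred 58 mm either way along y, take the dowels. Square teeth 6 mm long under its middle 60 mm, tips level with the underside, one at the centre. Starts teeth down on the board, y within 0.4 rad of world y.
- leaf_yellow: Steel gauge leaf with a yellow grip, 0.2-0.4 kg: bar 148 mm long (y), 22 wide (x), 14 high. Origin: centre of its underside. Upright slots through it, 10 (x) x 21 mm (y), centred 58 mm either way along y, take the dowels. Square teeth 6 mm long under its middle 60 mm, tips level with the underside, one at the centre. Starts teeth down on the board, y within 0.4 rad of world y.
- board: White plastic board fixed to the table, 260 (x) x 210 (y) x 6 mm; origin at the centre of its underside, so a leaf lying on it has its origin 6 mm above this. The leaves start on it side by side, about 78 mm apart along its x.
- leaf_red_grip (a point): Middle of the top of the red plastic grip on that leaf, 46 mm above the leaf's origin. The grip is 30 mm along the leaf's y, 12 mm along x and 32 mm high, standing on the middle of the bar; take it across either way.
- leaf_blue_grip (a point): Middle of the top of the blue plastic grip on that leaf, 46 mm above the leaf's origin. The grip is 30 mm along the leaf's y, 12 mm along x and 32 mm high, standing on the middle of the bar; take it across either way.
- leaf_yellow_grip (a point): Middle of the top of the yellow plastic grip on that leaf, 46 mm above the leaf's origin. The grip is 30 mm along the leaf's y, 12 mm along x and 32 mm high, standing on the middle of the bar; take it across either way.
- dowel_0 (a point): Tip of the brass dowel on the -y pad of the stand: upright, 7.5 mm across, round end, rising 19 mm above the flat blue pad (30 x 24 mm). The dowels stand 58 mm either way of the point seat along its y.
- dowel_1 (a point): Tip of the brass dowel on the +y pad of the stand: upright, 7.5 mm across, round end, rising 19 mm above the flat blue pad (30 x 24 mm). The dowels stand 58 mm either way of the point seat along its y.
- stand: Gauge stand, fixed. Its aluminium plate, 10 mm thick, reaches from x -127 to +33 mm and y -82 to +82 mm of the origin, which lies on the table under the middle of the screw to be gauged (the one between the dowels, along y). Two spare screws of other pitches lie at x -50 and -98 mm, tops 49 mm above the table: not to be gauged.
- screw (a point): Top of the screw to be gauged, midway between the dowels, at the height of its ridges: 5 mm above the pads, 49 mm above the table. 38 mm across, threaded some 65 mm long, along y; it cannot move or turn. It sits up to 4 mm off centre along y, so where its grooves lie is not known. Its pitch is 7, 9 or 12 mm, as are the three leaves', all unmarked.
- seat (a point): Midway between the blue pads, level with their tops, 44 mm above the table; y along the screw. A leaf over both dowels can shift 6.7 mm either way along y. The one that fits, if free to drop, falls home by its own weight somewhere on that way (its origin level with this point) and then shifts under 2 mm either way. A wrong one stands about 5 mm proud all the way.
- bottle_a: Bystander: glass bottle, 80 mm across, 165 mm tall, red cap. Origin at the centre of its underside. Leave it alone.
- bottle_b: Bystander: glass bottle, 80 mm across, 165 mm tall, red cap. Origin at the centre of its underside. Leave it alone.
- flask: Bystander: small glass bottle, 70 mm across, 130 mm tall, blue cap. Origin at the centre of its underside. Leave it alone.
- cap_ring: Bystander: red plastic ring cap lying flat, 52 mm across, 22 mm high, between the board and the stand. Origin at the centre of its underside. Leave it alone.
- cap_small: Bystander: orange cap, 28 mm across, 20 mm high, between the board and the stand. Origin at the centre of its underside. Leave it alone.
- sensor_box: Bystander: black sensor box, 55 x 95 x 26 mm, with two terminals. Origin at the centre of its underside. Leave it alone.
- clamp: Bystander: small steel screw clamp, 30 x 60 x 47 mm. Origin at the centre of its underside. Leave it alone.
Things that resemble listed ones, but are neither listed nor needed, are in the scene too. What is shaped like the leaf_red but orange is not meant.

How it is judged (in metres and radians):
At the end, for the whole second after the job is handed in: One leaf is home on the stand: origin within 1.5 mm of the pads' height, 3 mm of the middle across the screw, 9 mm along it, upright within 2 degrees. The other two lie flat (within 3.4 degrees), teeth down, centres within the white board. All released and at rest (((x of leaf_red in the frame of seat between -0.003 and 0.003 m and y of leaf_red in the frame of seat between -0.009 and 0.009 m and z of leaf_red in the frame of seat between -0.003 and 0.0015 m and angle between leaf_red's own z axis and vertical below 0.035 rad and linear speed of each of leaf_red, leaf_blue, leaf_yellow below 0.02 m/s and x of leaf_blue in the frame of board between -0.13 and 0.13 m and y of leaf_blue in the frame of board between -0.105 and 0.105 m and z of leaf_blue in the frame of board between 0.003 and 0.0085 m and angle between each of leaf_blue, leaf_yellow's own z axis and vertical below 0.06 rad and x of leaf_yellow in the frame of board between -0.13 and 0.13 m and y of leaf_yellow in the frame of board between -0.105 and 0.105 m and z of leaf_yellow in the frame of board between 0.003 and 0.0085 m) or (x of leaf_red in the frame of board between -0.13 and 0.13 m and y of leaf_red in the frame of board between -0.105 and 0.105 m and z of leaf_red in the frame of board between 0.003 and 0.0085 m and angle between each of leaf_red, leaf_yellow's own z axis and vertical below 0.06 rad and linear speed of each of leaf_red, leaf_blue, leaf_yellow below 0.02 m/s and x of leaf_blue in the frame of seat between -0.003 and 0.003 m and y of leaf_blue in the frame of seat between -0.009 and 0.009 m and z of leaf_blue in the frame of seat between -0.003 and 0.0015 m and angle between leaf_blue's own z axis and vertical below 0.035 rad and x of leaf_yellow in the frame of board between -0.13 and 0.13 m and y of leaf_yellow in the frame of board between -0.105 and 0.105 m and z of leaf_yellow in the frame of board between 0.003 and 0.0085 m) or (x of leaf_red in the frame of board between -0.13 and 0.13 m and y of leaf_red in the frame of board between -0.105 and 0.105 m and z of leaf_red in the frame of board between 0.003 and 0.0085 m and angle between each of leaf_red, leaf_blue's own z axis and vertical below 0.06 rad and linear speed of each of leaf_red, leaf_blue, leaf_yellow below 0.02 m/s and x of leaf_blue in the frame of board between -0.13 and 0.13 m and y of leaf_blue in the frame of board between -0.105 and 0.105 m and z of leaf_blue in the frame of board between 0.003 and 0.0085 m and x of leaf_yellow in the frame of seat between -0.003 and 0.003 m and y of leaf_yellow in the frame of seat between -0.009 and 0.009 m and z of leaf_yellow in the frame of seat between -0.003 and 0.0015 m and angle between leaf_yellow's own z axis and vertical below 0.035 rad))); the robot touches nothing.
It fails at once if a bystander is pushed more than 30 mm or tipped (distance of any of bottle_a, bottle_b, flask, cap_ring, cap_small, sensor_box, clamp from where it was at the start of the episode above 0.03 m or angle between any of bottle_a, bottle_b, flask, cap_ring, cap_small, sensor_box, clamp's own z axis and vertical above 0.5 rad).
It also fails if it takes over 72 s, if anything falls off the work surface, if the arm or the gripper's body presses on something with over 40 N, if the wrist force passes 120 N, or if a joint passes its speed limit or range.

## Working session

There is one attempt and no reset: what is moved stays moved. The work goes in short steps, Python scripts to look and compute and a tool call to move; the robot and the scene stay as the last step left them, time stands still between calls to the robot, and variables do not carry over. Pictures are saved under pics/ and viewed, and the job is handed in when it is done.

Besides the shell and the picture viewer there is one more tool, called as name(argument=value, ...), one argument or row to a line, values as JSON. carry_out: Moves the arm, as the interface text tells. Its arguments: {"type":"object","properties":{"targets":{"type":"array","items":{"type":"array"}},"jaw":{"type":"number"},"squeeze":{"type":"number"}},"required":["targets"]}

```bash
mkdir -p pics; ls; python3 - <<'E'
from cell import env
import cv2
o=env.get_obs(); print({k:o[k] for k in('time_s','tool_pos','tool_rot','force','grip_width')})
for n in('scene','top'):
    im=env.read_camera(n); cv2.imwrite(f'pics/{n}0.png',im[:,:,::-1]); c=env.get_calibration(n); print(n,c)
E
```

```text
pics
{'time_s': 0.0, 'tool_pos': array([ 0.18364509, -0.62289704,  0.19988043]), 'tool_rot': array([-90.00615092,   0.10792682, -73.56645025]), 'force': array([-0.09475414, -0.05114714,  0.37175297]), 'grip_width': 0.08709877891527817}
scene {'fx': 449.3143170868973, 'fy': 449.3143170868973, 'cx': 320.17061160794674, 'cy': 245.8704702667532, 'R': array([[ 0.68303653,  0.73036228, -0.00565993],
       [ 0.56422948, -0.53255784, -0.63089401],
       [-0.46379543,  0.42773015, -0.77584839]]), 't': array([-0.37358097, -0.3425107 ,  1.25206108])}
top {'fx': 521.0414485296817, 'fy': 521.0414485296817, 'cx': 324.5625884286497, 'cy': 237.08624754890235, 'R': array([[-0.01254988, -0.99970431,  0.02082762],
       [-0.9804884 ,  0.00821679, -0.19640516],
       [ 0.19617595, -0.0228861 , -0.9803016 ]]), 't': array([-0.08153019,  0.61975779,  0.93695498])}
```

View pics/scene0.png

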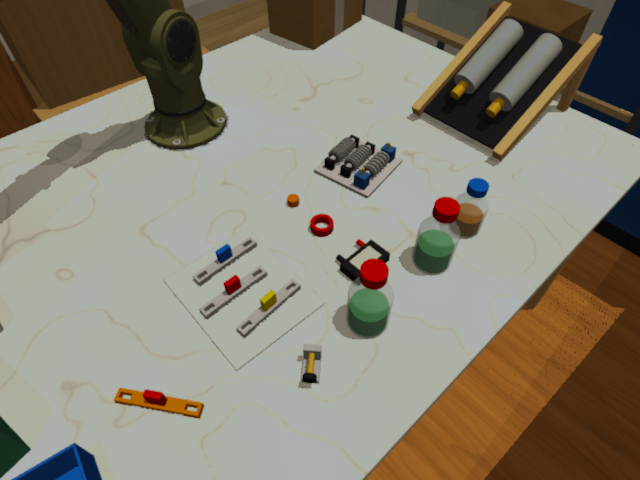

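View pics/top0.png

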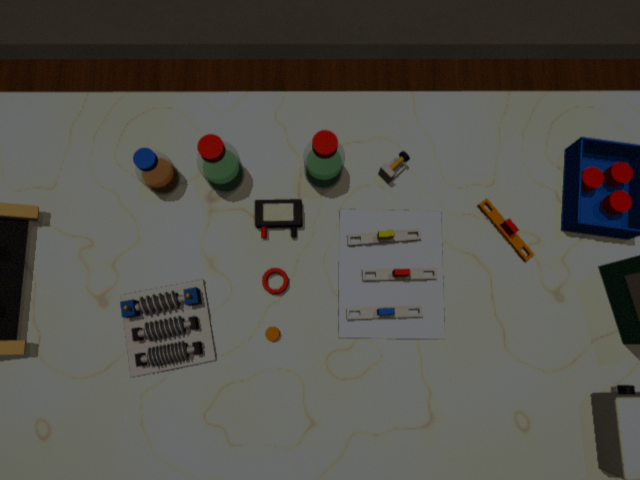

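```bash
cat > h.py <<'E'
import numpy as np, cv2
from cell import env
from scipy.optimize import minimize, least_squares
from scipy.spatial.transform import Rotation as Ro
CAL={n:env.get_calibration(n) for n in('scene','top')}
def proj(n,X):
    c=CAL[n]; P=np.atleast_2d(X)@c['R'].T+c['t']
    return np.c_[c['fx']*P[:,0]/P[:,2]+c['cx'],c['fy']*P[:,1]/P[:,2]+c['cy']]
def onplane(n,px,z):
    c=CAL[n]; d=c['R'].T@np.array([(px[0]-c['cx'])/c['fx'],(px[1]-c['cy'])/c['fy'],1.]); o=-c['R'].T@c['t']
    return o+d*(z-o[2])/d[2]
def tri(ps,pt,ws=1,wt=1):
    f=lambda X:np.r_[proj('scene',X)[0]-ps,proj('top',X)[0]-pt]
    r=least_squares(f,[.6,0,.03]); return r.x,np.abs(r.fun).max()
def crop(n,im,x0,y0,w,h,s,fn):
    c=cv2.resize(im[y0:y0+h,x0:x0+w],None,fx=s,fy=s,interpolation=cv2.INTER_CUBIC); cv2.imwrite(fn,c[:,:,::-1])
E
python3 - <<'E'
from h import *
im=cv2.imread('pics/top0.png')[:,:,::-1]; crop('top',im,110,270,110,110,5,'pics/a1.png'); crop('top',im,330,200,120,150,4,'pics/a2.png')
im=cv2.imread('pics/scene0.png')[:,:,::-1]; crop('s',im,305,120,110,80,7,'pics/a3.png'); 
s=cv2.imread('pics/scene0.png'); t=cv2.imread('pics/top0.png')
for n,i in(('scene',0),('top',0)):
  for l in('leaf_red','leaf_blue','leaf_yellow','stand','board','dowel_0','dowel_1','screw','seat','leaf_red_grip','leaf_blue_grip','leaf_yellow_grip','cap_ring','cap_small','sensor_box'):
    r=env.outline_of(n,l); print(n,l,[(round(d['p'],2),np.round(d['xy'],1).tolist(),int(d['mask'].sum())) for d in r[:4]])
    if l.startswith('leaf') and r: np.save(f'pics/{n}_{l}.npy',np.array([d['mask'] for d in r[:3]]))
print(env.get_obs()['time_s'])
E
```

```text
scene leaf_red [(0.98, [154.5, 400.7], 1364), (0.7, [232.4, 289.6], 1068), (0.67, [362.6, 172.4], 1874)]
scene leaf_blue [(0.93, [223.7, 259.3], 987)]
scene leaf_yellow [(0.74, [268.6, 304.7], 1099), (0.63, [368.0, 298.7], 3006), (0.49, [240.8, 298.2], 8895)]
scene stand [(0.91, [360.2, 173.7], 1714)]
scene board [(0.89, [240.1, 300.4], 8498)]
scene dowel_0 [(0.76, [360.9, 174.0], 1850)]
scene dowel_1 [(0.76, [360.9, 174.0], 1850)]
scene screw [(0.9, [360.6, 173.9], 1739), (0.59, [359.8, 258.3], 1024), (0.53, [233.2, 291.1], 1010)]
scene seat [(0.73, [357.3, 170.7], 1850), (0.24, [267.6, 306.1], 1035)]
scene leaf_red_grip [(0.73, [159.2, 402.0], 1389), (0.64, [232.4, 291.4], 1076), (0.61, [359.1, 170.6], 1930)]
scene leaf_blue_grip [(0.93, [224.7, 262.9], 1003), (0.16, [242.0, 299.2], 8692)]
scene leaf_yellow_grip [(0.86, [266.7, 303.4], 1124)]
scene cap_ring [(0.94, [314.4, 227.5], 431), (0.49, [268.9, 304.6], 1102)]
scene cap_small []
scene sensor_box [(0.56, [361.6, 259.8], 1021)]
top leaf_red [(0.77, [396.4, 274.2], 863), (0.61, [512.9, 228.6], 972)]
top leaf_blue [(0.84, [383.7, 310.0], 816)]
top leaf_yellow []
top stand [(0.74, [174.7, 320.4], 4914)]
top board [(0.82, [389.2, 283.3], 10822)]
top dowel_0 [(0.7, [182.7, 334.9], 4447)]
top dowel_1 [(0.7, [182.7, 334.9], 4447)]
top screw [(0.98, [169.4, 321.4], 4843)]
top seat [(0.81, [170.2, 319.9], 4796), (0.27, [153.7, 171.3], 1596), (0.19, [396.7, 275.0], 807)]
top leaf_red_grip [(0.87, [505.3, 228.0], 1061), (0.63, [394.4, 273.2], 782)]
top leaf_blue_grip [(0.22, [154.4, 171.8], 1598)]
top leaf_yellow_grip [(0.67, [386.2, 237.9], 818), (0.66, [272.1, 334.0], 184)]
top cap_ring [(0.73, [176.3, 338.1], 4806), (0.57, [271.5, 275.7], 371)]
top cap_small [(0.75, [271.1, 333.3], 186), (0.49, [381.5, 236.0], 884)]
top sensor_box [(0.59, [279.1, 216.3], 1453)]
1.6
```

View pics/a1.png

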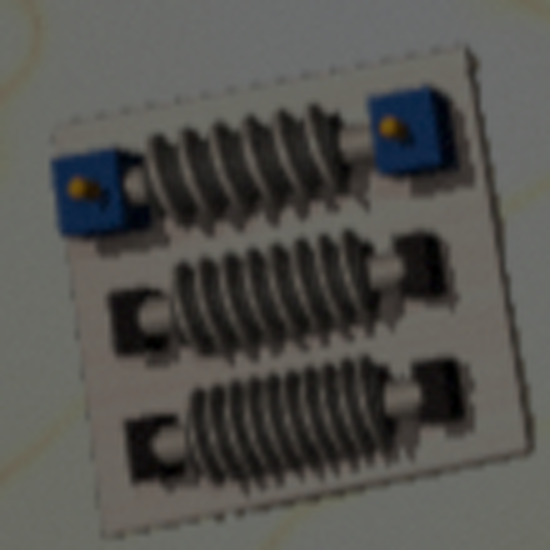

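View pics/a2.png

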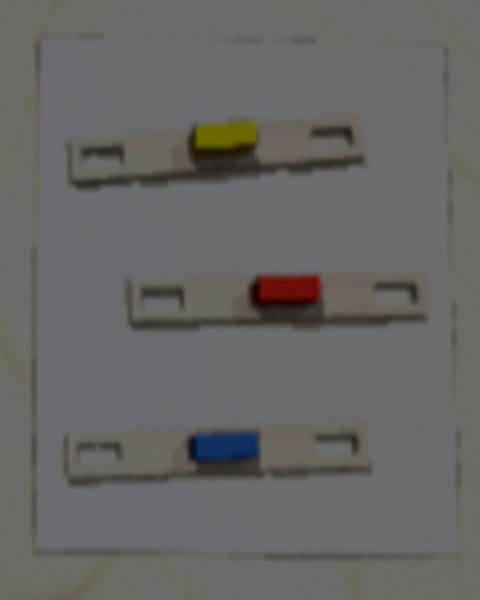

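View pics/a3.png

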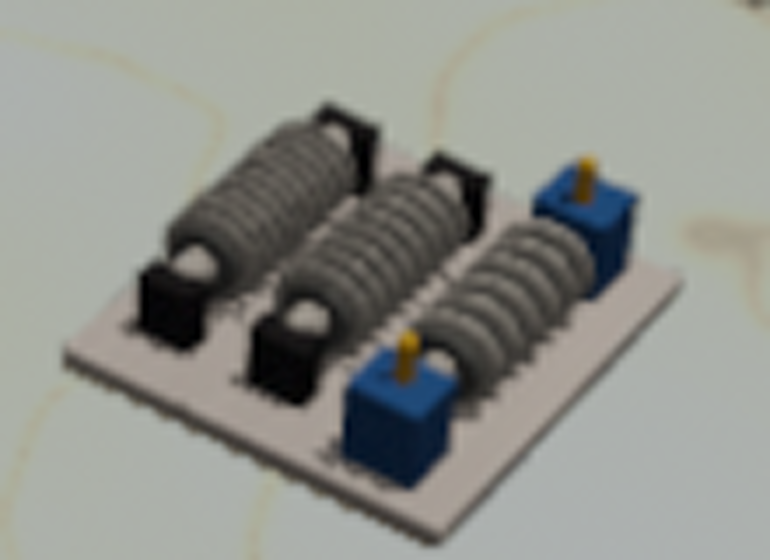

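```bash
cat >> h.py <<'E'
def box(x,y,z):  # ranges
    return np.array([[a,b,c] for a in x for b in y for c in z])
BAR=box((-.011,.011),(-.074,.074),(0,.014)); GRIP=box((-.006,.006),(-.015,.015),(.014,.046))
def place(P,x,y,z,yaw):
    c,s=np.cos(yaw),np.sin(yaw); return P@np.array([[c,-s,0],[s,c,0],[0,0,1]]).T+[x,y,z]
S=4
def hullmask(n,Ps):
    m=np.zeros((480*S,640*S),np.uint8)
    for P in Ps:
        h=cv2.convexHull(((proj(n,P)+.5)*S-.5).astype(np.float32)).astype(np.int32); cv2.fillConvexPoly(m,h,1)
    return m
def up(m): return cv2.resize(m.astype(np.float32),None,fx=S,fy=S,interpolation=cv2.INTER_LINEAR)>.5
COL={'red':lambda H:((H[...,0]<6)|(H[...,0]>174)),'blue':lambda H:(abs(H[...,0].astype(int)-110)<14),'yellow':lambda H:(abs(H[...,0].astype(int)-29)<5)}
def gripmask(im,c,cen,r=28):
    H=cv2.cvtColor(im,cv2.COLOR_RGB2HSV); m=COL[c](H)&(H[...,1]>140)
    w=np.zeros_like(m); x,y=map(int,cen); w[max(0,y-r):y+r,max(0,x-r):x+r]=1; return m&w
E
cat > fit.py <<'E'
from h import *
T=cv2.imread('pics/top0.png')[:,:,::-1]; Sc=cv2.imread('pics/scene0.png')[:,:,::-1]
cent={'red':((234,285),(402,272)),'blue':((223,253),(386,312)),'yellow':((268,298),(386,235))}
bars={'red':1,'blue':0,'yellow':0}
for c in cent:
    g={'scene':gripmask(Sc,c,cent[c][0],16),'top':gripmask(T,c,cent[c][1],16)}
    full={}
    full['scene']=np.load(f'pics/scene_leaf_{c}.npy')[bars[c]]
    full['top']=np.load(f'pics/top_leaf_{c}.npy' if c!='yellow' else 'pics/top_leaf_yellow_grip.npy')[0]
    G={n:up(g[n]) for n in g}; F={n:up(full[n]) for n in full}
    p0=onplane('top',cent[c][1],.052)
    def iou(a,b): return (a&b).sum()/(a|b).sum()
    for cams in(('scene',),('top',),('scene','top')):
        def cost(p):
            s=0
            for n in cams:
                b=place(BAR,p[0]/100,p[1]/100,.006,p[2]/10); q=place(GRIP,p[0]/100,p[1]/100,.006,p[2]/10)
                s-=iou(hullmask(n,[b,q])>0,F[n])+iou(hullmask(n,[q])>0,G[n])
            return s
        best=min((minimize(cost,[p0[0]*100,p0[1]*100,a],method='Nelder-Mead',options=dict(initial_simplex=np.array([[p0[0]*100,p0[1]*100,a]]*4)+np.vstack([np.zeros(3),np.eye(3)*[.5,.5,1]]))) for a in(-.5,.5)),key=lambda r:r.fun)
        p=best.x; print(c,cams,g['scene'].sum(),g['top'].sum(),'x %.4f y %.4f yaw %.1f'%(p[0]/100,p[1]/100,np.degrees(p[2]/10)),'iou',round(-best.fun/2/len(cams),3))
# dowel tips
ds=[((305+408/7),120+338/7),(305+588/7,120+160/7)]; 
dt=[(110+390/5,270+127/5),(110+80/5,270+187/5)]
X=[]
for a,b in zip(ds,dt):
    x,e=tri(a,b); X.append(x); print('dowel tip',x.round(4),e.round(2),'top@63',onplane('top',b,.063).round(4),'scene@63',onplane('scene',a,.063).round(4))
d=X[1]-X[0]; print(np.linalg.norm(d),np.degrees(np.arctan2(-d[0],d[1])),(X[0]+X[1])/2)
for n,p in dict(bottle_a=(324,185),bottle_b=(228,188),flask=(162,190),ring=(275,281),small=(272,335),clamp=(395,168),boxs=(278,214)).items(): print(n,onplane('top',p,0.0).round(3))
E
python3 fit.py; python3 - <<'E'
from h import *
im=cv2.imread('pics/scene0.png')[:,:,::-1]; crop('s',im,190,225,115,115,6,'pics/a4.png')
E
```

```text
red ('scene',) 204 118 x 0.5539 y -0.2379 yaw 0.9 iou 0.865
red ('top',) 204 118 x 0.5521 y -0.2362 yaw 0.9 iou 0.843
red ('scene', 'top') 204 118 x 0.5528 y -0.2372 yaw 1.0 iou 0.841
blue ('scene',) 183 94 x 0.4791 y -0.2046 yaw 1.3 iou 0.849
blue ('top',) 183 94 x 0.4772 y -0.2023 yaw 1.9 iou 0.798
blue ('scene', 'top') 183 94 x 0.4776 y -0.2033 yaw 2.0 iou 0.813
yellow ('scene',) 88 95 x 0.6293 y -0.2097 yaw 4.6 iou 0.644
yellow ('top',) 88 95 x 0.6274 y -0.2087 yaw 4.6 iou 0.739
yellow ('scene', 'top') 88 95 x 0.6282 y -0.2088 yaw 5.4 iou 0.679
dowel tip [0.511  0.1701 0.056 ] 0.36 top@63 [0.51  0.168 0.063] scene@63 [0.5165 0.1648 0.063 ]
dowel tip [0.4898 0.2842 0.0558] 0.29 top@63 [0.4891 0.2814 0.063 ] scene@63 [0.4957 0.2775 0.063 ]
0.11604018872337399 10.503033569848789 [0.50040043 0.22719045 0.0559171 ]
bottle_a [ 0.742 -0.09   0.   ]
bottle_b [0.737 0.109 0.   ]
flask [0.733 0.245 0.   ]
ring [0.543 0.011 0.   ]
small [0.436 0.016 0.   ]
clamp [ 0.778 -0.239  0.   ]
boxs [0.681 0.006 0.   ]
```

View pics/a4.png

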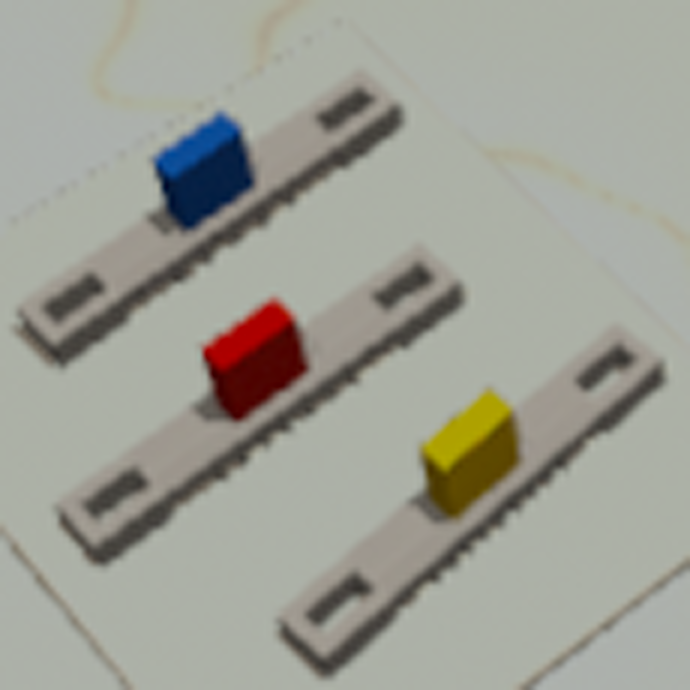

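```bash
cat > fit2.py <<'E'
from h import *
T=cv2.imread('pics/top0.png')[:,:,::-1]; Sc=cv2.imread('pics/scene0.png')[:,:,::-1]
roi={'top':(110,270,110,110),'scene':(305,120,110,80)}
IM={'top':T,'scene':Sc}
def iou(a,b): return (a&b).sum()/(a|b).sum()
M={}
for n in IM:
    H=cv2.cvtColor(IM[n],cv2.COLOR_RGB2HSV); m=(abs(H[...,0].astype(int)-110)<14)&(H[...,1]>130)
    br=(abs(H[...,0].astype(int)-22)<9)&(H[...,1]>90)
    w=np.zeros_like(m); x,y,a,b=roi[n]; w[y:y+b,x:x+a]=1
    M[n]=(m&w,br&w); print(n,(m&w).sum(),(br&w).sum())
    lab=cv2.connectedComponentsWithStats((br&w).astype(np.uint8)); print(lab[2].tolist(),lab[3].round(1).tolist())
    lab=cv2.connectedComponentsWithStats((m&w).astype(np.uint8)); print(lab[2].tolist())
th=np.linspace(0,2*np.pi,13)[:-1]
def dow(y): return np.array([[.00375*np.cos(t)*k,y+.00375*np.sin(t)*k,z] for t in th for z,k in((.044,1),(.060,1),(.063,.3))])
for cams in(('scene',),('top',),('scene','top')):
  def cost(p):
    s=0
    for n in cams:
        P=[place(Q,p[0]/100,p[1]/100,0,p[2]/10) for y in(-.058,.058) for Q in(box((-.012,.012),(y-.015,y+.015),(.010,.044)),box((-.015,.015),(y-.012,y+.012),(.010,.044)))]
        D=[place(dow(y),p[0]/100,p[1]/100,0,p[2]/10) for y in(-.058,.058)]
        full=up(M[n][0]|M[n][1])
        s-=max(iou(hullmask(n,[P[0],P[2]]+D)>0,full),iou(hullmask(n,[P[1],P[3]]+D)>0,full)*1)
        s-=.5*iou(hullmask(n,D)>0,up(M[n][1]))
    return s
  p0=[50,22.5,1.8]
  r=minimize(cost,p0,method='Nelder-Mead',options=dict(initial_simplex=np.array([p0]*4)+np.vstack([np.zeros(3),np.eye(3)*[.8,.8,.5]])))
  p=r.x; print(cams,'x %.4f y %.4f yaw %.2f'%(p[0]/100,p[1]/100,np.degrees(p[2]/10)),r.fun)
for n in IM: print(n,'cam at',(-CAL[n]['R'].T@CAL[n]['t']).round(3))
# teeth
for c,(x,y,yaw) in dict(red=(.5539,-.2379,.9),blue=(.4791,-.2046,1.3),yellow=(.629,-.2097,5.0)).items():
    g=cv2.cvtColor(Sc,cv2.COLOR_RGB2GRAY).astype(np.float32); ys=np.arange(-.030,.0301,.0005)
    out=[]
    for dx in(.009,.011,.013):
      for z in(0,.002,.004,):
        q=proj('scene',place(np.c_[np.full_like(ys,dx),ys,np.full_like(ys,z)],x,y,.006,np.radians(yaw))).astype(np.float32)
        v=cv2.remap(g,q[:,:1],q[:,1:],cv2.INTER_CUBIC)[:,0]; v=v-np.polyval(np.polyfit(ys,v,2),ys)
        out.append([np.abs((v*np.exp(2j*np.pi*ys/p)).mean()) for p in(.007,.009,.012)])
    print(c,np.round(out,1).tolist())
E
python3 fit2.py
```

```text
top 407 42
[[0, 0, 640, 480, 307158], [186, 294, 5, 3, 14], [124, 306, 6, 4, 17], [197, 321, 1, 1, 1], [196, 325, 1, 1, 1], [184, 331, 1, 1, 1], [135, 338, 1, 1, 1], [139, 338, 1, 2, 2], [198, 343, 1, 1, 1], [201, 346, 1, 1, 1], [200, 353, 1, 1, 1], [140, 363, 1, 1, 1], [145, 364, 1, 1, 1]] [[319.5, 239.5], [187.9, 295.1], [126.4, 307.2], [197.0, 321.0], [196.0, 325.0], [184.0, 331.0], [135.0, 338.0], [139.0, 338.5], [198.0, 343.0], [201.0, 346.0], [200.0, 353.0], [140.0, 363.0], [145.0, 364.0]]
[[0, 0, 640, 480, 306793], [184, 288, 17, 17, 205], [121, 300, 19, 17, 199], [200, 344, 1, 3, 3]]
scene 295 30
[[0, 0, 640, 480, 307170], [387, 143, 3, 6, 11], [362, 167, 3, 8, 18], [341, 171, 1, 1, 1]] [[319.5, 239.5], [388.1, 145.5], [362.8, 170.1], [341.0, 171.0]]
[[0, 0, 640, 480, 306905], [382, 144, 13, 17, 97], [354, 170, 16, 19, 197], [344, 175, 1, 1, 1]]
('scene',) x 0.5022 y 0.2250 yaw 10.72 -0.9166620320747467
('top',) x 0.5003 y 0.2276 yaw 10.80 -0.9446116704940235
('scene', 'top') x 0.5009 y 0.2271 yaw 10.67 -1.8106558725519852
top cam at [ 0.423 -0.065  1.042]
scene cam at [ 1.029 -0.445  0.753]
red [[2.0, 10.3, 2.2], [1.9, 6.7, 1.3], [0.8, 2.6, 0.4], [0.4, 7.6, 0.8], [2.0, 10.9, 1.4], [2.5, 9.7, 1.6], [0.3, 1.8, 0.5], [0.3, 5.1, 1.0], [1.6, 9.7, 0.8]]
blue [[2.2, 3.8, 11.0], [1.2, 2.7, 6.9], [0.4, 1.3, 2.4], [2.1, 3.3, 8.7], [2.3, 4.1, 11.1], [1.4, 3.4, 8.7], [0.7, 0.9, 2.8], [1.6, 2.5, 6.7], [2.2, 4.0, 10.3]]
yellow [[8.4, 0.5, 1.7], [5.7, 0.3, 1.0], [2.4, 0.5, 0.5], [7.4, 0.6, 1.4], [9.1, 0.8, 1.7], [8.4, 0.4, 1.3], [2.5, 0.5, 0.3], [4.9, 0.8, 0.5], [7.4, 0.8, 1.0]]
```

```bash
cat >> h.py <<'E'
def down(yaw): return Ro.from_euler('xyz',[-90,0,yaw],degrees=True)
def plan(wps,lin=40,ang=7.5,start=None):
    """wps: (x,y,z,yaw[,lin mm/row])"""
    o=env.get_obs(); p=np.array(o['tool_pos']); R=Ro.from_euler('xyz',o['tool_rot'],degrees=True)
    print('from',p.round(4),np.round(o['tool_rot'],2),'t',o['time_s'],'F',np.round(o['force'],2),'w',round(o['grip_width'],4))
    rows=[]
    for w in wps:
        tp=np.array(w[:3]); tR=down(w[3]); l=w[4] if len(w)>4 else lin
        k=max(1,int(np.ceil(np.linalg.norm(tp-p)*1000/l)),int(np.ceil(np.degrees((R.inv()*tR).magnitude())/ang)))
        for i in range(k):
            d=R.inv().apply((tp-p)/(k-i))*1000; r=np.degrees((R.inv()*tR).as_rotvec())/(k-i)
            d=np.round(d,1); r=np.round(r,1)
            rows.append([d.tolist(),r.tolist()]); p=p+R.apply(d)/1000; R=R*Ro.from_rotvec(np.radians(r))
    for i in range(0,len(rows),12): print(str(rows[i:i+12]).replace(' ',''))
    print('end',p.round(4),R.as_euler('xyz',degrees=True).round(2))
E
python3 -c "
from h import *
plan([(.478,-.2035,.10,1.7,43)])"
```

```text
from [ 0.1839 -0.6235  0.201 ] [-90.    -0.   -73.57] t 1.6 F [-0.12  0.36 -0.11] w 0.0868
[[[-24.6,7.8,30.8],[0.0,-5.8,0.0]],[[-21.3,7.8,33.2],[0.0,-5.8,0.0]],[[-17.9,7.8,35.2],[0.0,-5.8,0.0]],[[-14.2,7.8,36.8],[0.0,-5.8,0.0]],[[-10.5,7.8,38.0],[0.0,-5.8,0.0]],[[-6.6,7.7,38.9],[0.0,-5.8,0.0]],[[-2.6,7.8,39.4],[0.0,-5.8,0.0]],[[1.4,7.7,39.4],[0.0,-5.8,0.0]],[[5.4,7.8,39.1],[0.0,-5.8,0.0]],[[9.3,7.7,38.3],[0.0,-5.8,0.0]],[[13.1,7.8,37.2],[0.0,-5.8,0.0]],[[16.8,7.7,35.6],[0.0,-5.7,-0.0]]]
[[[20.3,7.8,33.8],[0.0,-5.8,-0.0]]]
end [ 0.478  -0.2035  0.1   ] [-90.     0.     1.73]
```

carry_out(
  targets=[
    [[-24.6,7.8,30.8],[0.0,-5.8,0.0]],
    [[-21.3,7.8,33.2],[0.0,-5.8,0.0]],
    [[-17.9,7.8,35.2],[0.0,-5.8,0.0]],
    [[-14.2,7.8,36.8],[0.0,-5.8,0.0]],
    [[-10.5,7.8,38.0],[0.0,-5.8,0.0]],
    [[-6.6,7.7,38.9],[0.0,-5.8,0.0]],
    [[-2.6,7.8,39.4],[0.0,-5.8,0.0]],
    [[1.4,7.7,39.4],[0.0,-5.8,0.0]],
    [[5.4,7.8,39.1],[0.0,-5.8,0.0]],
    [[9.3,7.7,38.3],[0.0,-5.8,0.0]],
    [[13.1,7.8,37.2],[0.0,-5.8,0.0]],
    [[16.8,7.7,35.6],[0.0,-5.7,0.0]],
  ],
  jaw=0.45,
  squeeze=30,
)

```text
time_s: 2.8
tool_pos: [0.4562, -0.2346, 0.1078]
tool_rot: [-90.0, -0.0, -3.8]
force: [-0.4, 0.1, 0.3]
grip_width: 0.0392
```

carry_out(
  targets=[
    [[20.3,7.8,33.8],[0.0,-5.8,0.0]],
    [[0,0,0],[0,0,0]],
    [[0,0,0],[0,0,0]],
  ],
)

```text
time_s: 3.1
tool_pos: [0.4782, -0.2027, 0.0999]
tool_rot: [-90.0, 0.0, 1.8]
force: [-1.0, -0.3, 0.7]
grip_width: 0.0392
```

```bash
python3 -c "
from h import *
plan([(.478,-.2035,.026,1.7,20)])"
```

```text
from [ 0.4782 -0.2027  0.0999] [-9.001e+01  2.000e-02  1.840e+00] t 3.1 F [-1.01 -0.3   0.69] w 0.0392
[[[-0.1,18.5,-0.2],[0.0,0.0,-0.0]],[[-0.0,18.5,-0.2],[0.0,0.0,-0.0]],[[-0.1,18.4,-0.2],[0.0,0.1,-0.0]],[[-0.0,18.5,-0.1],[0.0,0.0,-0.0]]]
end [ 0.478  -0.2035  0.026 ] [-9.001e+01  2.000e-02  1.740e+00]
```

carry_out(
  targets=[
    [[0,18.5,-0.2],[0,0,0]],
    [[0,18.5,-0.2],[0,0,0]],
    [[0,18.5,-0.2],[0,0,0]],
    [[0,18.5,-0.2],[0,0,0]],
    [[0,0,0],[0,0,0]],
  ],
)

```text
time_s: 3.6
tool_pos: [0.4751, -0.2055, 0.0238]
tool_rot: [-89.9, 0.3, 1.5]
force: [-0.3, -0.2, 0.1]
grip_width: 0.0391
```

carry_out(
  targets=[
    [[0,0,0],[0,0,0]],
    [[0,0,0],[0,0,0]],
    [[0,0,0],[0,0,0]],
    [[0,0,0],[0,0,0]],
  ],
  jaw=0,
  squeeze=30,
)

```text
time_s: 4.0
tool_pos: [0.4785, -0.2048, 0.0268]
tool_rot: [-90.1, -0.1, 1.7]
force: [-0.5, -0.1, 0.2]
grip_width: 0.0151
```

```bash
python3 - <<'E'
from h import *
for n in('scene','top'):
    im=env.read_camera(n); cv2.imwrite(f'pics/{n}1.png',im[:,:,::-1])
    crop(n,im,*((185,215,120,110) if n=='scene' else (330,240,120,100)),5,f'pics/b_{n}.png')
o=env.get_obs(); print(o['time_s'],o['tool_pos'],o['tool_rot'],o['force'],o['grip_width'])
E
```

```text
4.1 [ 0.4782359  -0.20464148  0.02659814] [-9.00498777e+01 -2.97507768e-02  1.72911658e+00] [-0.93901217  0.03329888  3.1377825 ] 0.011326095286753997
```

View pics/b_scene.png

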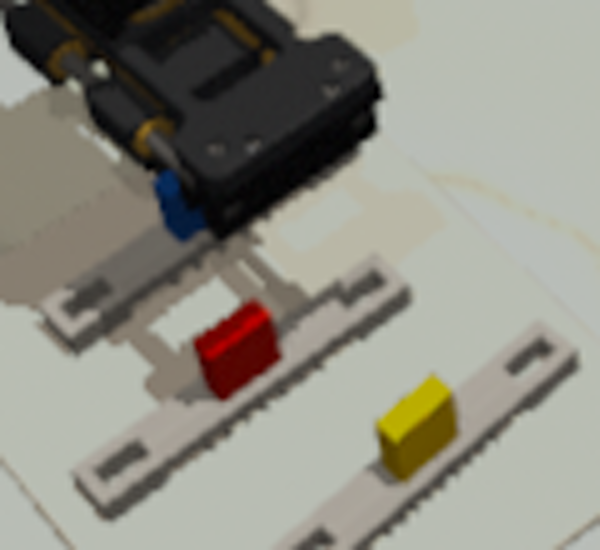

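View pics/b_top.png

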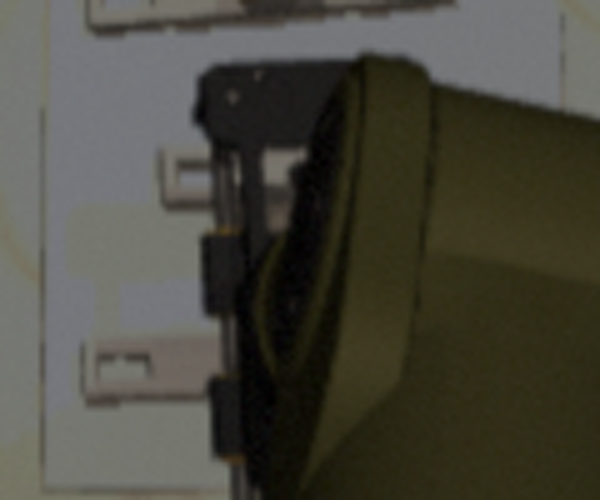

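```bash
python3 -c "
from h import *
plan([(.478,-.2046,.075,1.7,25),(.484,-.10,.12,4,40),(.497,.17,.12,9.5,40),(.5008,.2255,.097,10.7,20)])"
```

```text
from [ 0.4782 -0.2046  0.0266] [-9.005e+01 -3.000e-02  1.730e+00] t 4.1 F [-0.94  0.03  3.14] w 0.0113
[[[-0.1,-24.2,0.0],[0.0,0.0,0.0]],[[-0.1,-24.2,0.0],[0.0,0.0,0.0]],[[3.1,-15.0,34.8],[0.0,-0.8,0.0]],[[3.5,-15.0,34.7],[0.0,-0.7,0.0]],[[4.0,-15.1,34.7],[0.1,-0.8,0.0]],[[4.6,0.0,38.3],[-0.0,-0.8,0.0]],[[5.1,0.0,38.3],[-0.0,-0.8,0.0]],[[5.6,0.1,38.2],[-0.0,-0.8,0.0]],[[6.2,0.0,38.1],[-0.0,-0.8,0.0]],[[6.7,0.1,38.0],[-0.0,-0.8,0.0]],[[7.2,0.0,38.0],[-0.0,-0.7,0.0]],[[7.6,0.1,37.9],[-0.0,-0.8,0.0]]]
[[[3.2,5.8,13.5],[-0.0,-0.3,0.0]],[[3.3,5.7,13.5],[-0.0,-0.3,0.0]],[[3.4,5.8,13.5],[-0.0,-0.3,0.0]],[[3.5,5.7,13.4],[-0.0,-0.3,0.0]]]
end [0.5008 0.2255 0.097 ] [-8.995e+01 -3.000e-02  1.073e+01]
```

carry_out(
  targets=[
    [[-0.1,-24.2,0.0],[0,0,0]],
    [[-0.1,-24.2,0.0],[0,0,0]],
    [[3.1,-15.0,34.8],[0.0,-0.8,0.0]],
    [[3.5,-15.0,34.7],[0.0,-0.7,0.0]],
    [[4.0,-15.1,34.7],[0.0,-0.8,0.0]],
    [[4.6,0.0,38.3],[0,-0.8,0.0]],
    [[5.1,0.0,38.3],[0,-0.8,0.0]],
    [[5.6,0.1,38.2],[0,-0.8,0.0]],
    [[6.2,0.0,38.1],[0,-0.8,0.0]],
    [[6.7,0.1,38.0],[0,-0.8,0.0]],
    [[7.2,0.0,38.0],[0,-0.7,0.0]],
    [[7.6,0.1,37.9],[0,-0.8,0.0]],
  ],
  squeeze=45,
)

```text
time_s: 5.3
tool_pos: [0.4963, 0.1715, 0.1189]
tool_rot: [-90.0, 0.0, 9.6]
force: [0.6, -0.4, -3.1]
grip_width: 0.0109
```

carry_out(
  targets=[
    [[3.2,5.8,13.5],[0,-0.3,0.0]],
    [[3.3,5.7,13.5],[0,-0.3,0.0]],
    [[3.4,5.8,13.5],[0,-0.3,0.0]],
    [[3.5,5.7,13.4],[0,-0.3,0.0]],
    [[0,0,0],[0,0,0]],
    [[0,0,0],[0,0,0]],
    [[0,0,0],[0,0,0]],
  ],
)

```text
time_s: 6.0
tool_pos: [0.5008, 0.2245, 0.0962]
tool_rot: [-90.1, 0.0, 10.7]
force: [-0.7, 0.3, -2.4]
grip_width: 0.0106
```

```bash
python3 - <<'E'
from h import *
for n in('scene','top'):
    im=env.read_camera(n); cv2.imwrite(f'pics/{n}2.png',im[:,:,::-1])
    crop(n,im,*((300,90,120,110) if n=='scene' else (100,250,130,110)),6,f'pics/c_{n}.png')
o=env.get_obs(); print(o['time_s'],o['tool_pos'],o['tool_rot'],o['force'],o['grip_width'])
E
```

```text
6.1 [0.50096342 0.22460118 0.09631873] [-9.00452099e+01 -1.72013555e-02  1.06456148e+01] [ 0.00812007  0.70389681 -1.96343569] 0.010919773114555692
```

View pics/c_scene.png

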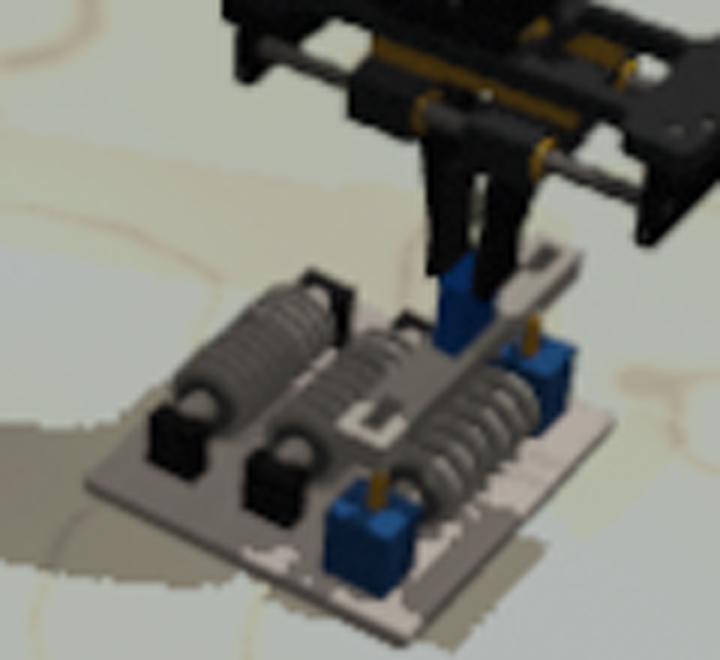

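View pics/c_top.png

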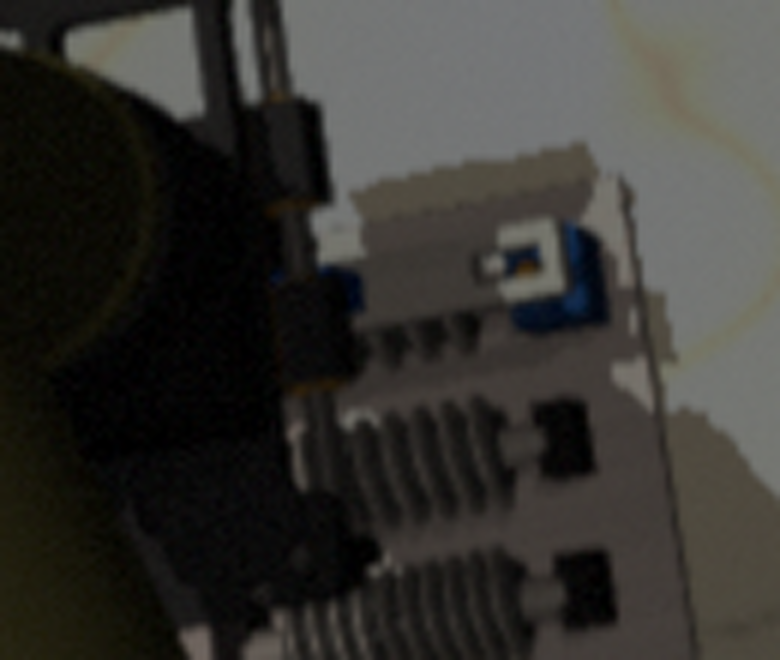

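```bash
cat > ov.py <<'E'
from h import *
import sys
o=env.get_obs(); tp=o['tool_pos']; yaw=np.radians(o['tool_rot'][2])
im=cv2.imread('pics/top2.png'); 
def ov(n,im,x0,y0,w,h,s,polys,fn):
    c=cv2.resize(im[y0:y0+h,x0:x0+w],None,fx=s,fy=s,interpolation=cv2.INTER_CUBIC); c=cv2.convertScaleAbs(c,alpha=1.8)
    for P,col in polys:
        q=(proj(n,P)-[x0,y0]+.5)*s-.5; cv2.polylines(c,[np.round(q*8).astype(np.int32)],True,col,1,cv2.LINE_AA,3)
    cv2.imwrite(fn,c)
u=tp[2]-.0206
def rect(hx,y0,y1,z): return np.array([[-hx,y0,z],[hx,y0,z],[hx,y1,z],[-hx,y1,z]])
th=np.linspace(0,2*np.pi,17)[:-1]
for n,roi,b,st in(('top',(170,275,40,40,15),(-.0007,.0022),(.5003,.2276,10.75)),('scene',(345,130,65,70,11),(.0012,-.0004),(.5022,.2250,10.75))):
    polys=[]
    for e in(-1,1):
        for r,col in((rect(.011,-.074,.074,.014),(0,255,0)),(rect(.005,e*.058-.0105,e*.058+.0105,.014),(0,255,255)),(rect(.005,e*.058-.0105,e*.058+.0105,0),(255,0,255))):
            polys.append((place(r,tp[0]+b[0],tp[1]+b[1],u,yaw),col))
        polys.append((place(np.c_[.00375*np.cos(th),e*.058+.00375*np.sin(th),0*th+.060],st[0],st[1],0,np.radians(st[2])),(0,0,255)))
    ov(n,cv2.imread(f'pics/{n}2.png'),*roi,polys,f'pics/{sys.argv[1]}_{n}.png')
E
python3 ov.py d
```

```text
(no output)
```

View pics/d_top.png

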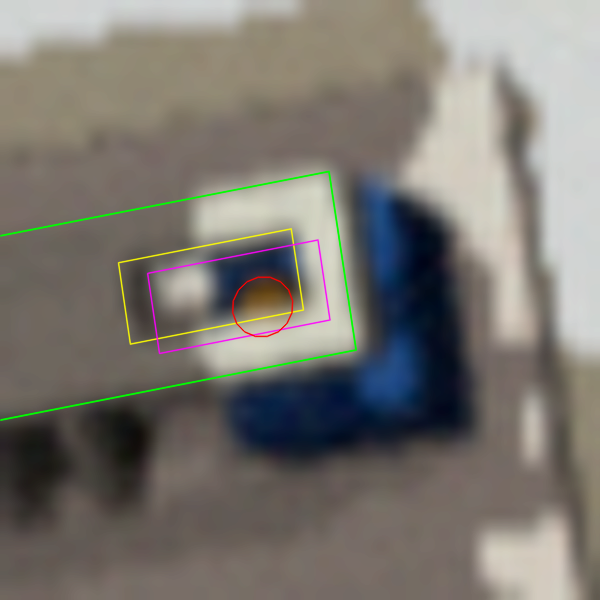

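View pics/d_scene.png

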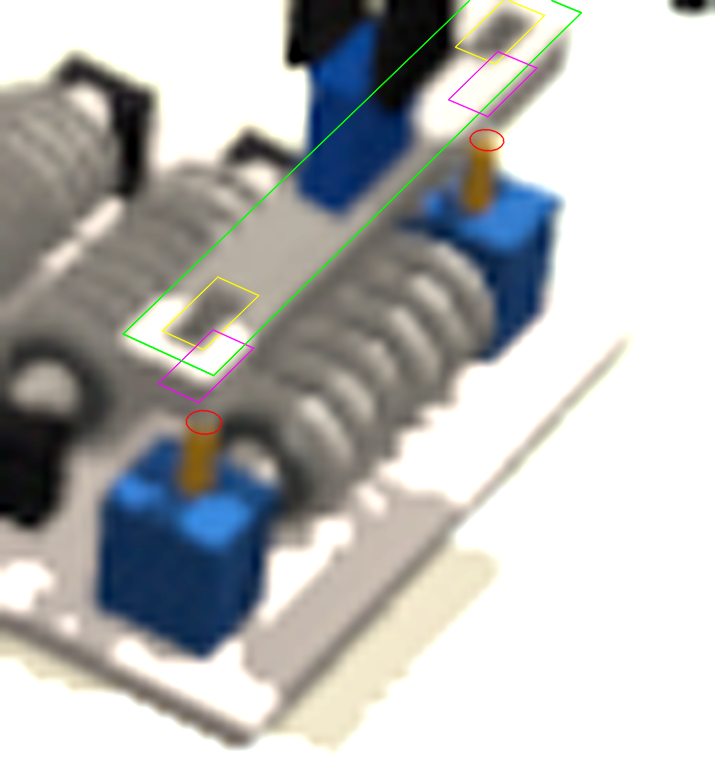

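carry_out(
  targets=[
    [[0,5,0],[0,0,0]],
    [[0,5,0],[0,0,0]],
    [[0,3,0],[0,0,0]],
    [[0,2,0],[0,0,0]],
    [[0,1,0],[0,0,0]],
    [[0,0,0],[0,0,0]],
  ],
)

```text
time_s: 6.7
tool_pos: [0.5005, 0.2257, 0.0799]
tool_rot: [-90.0, 0.0, 10.7]
force: [-0.1, 0.1, -2.5]
grip_width: 0.0107
```

carry_out(
  targets=[
    [[0,3,0],[0,0,0]],
    [[0,3,0],[0,0,0]],
    [[0,2,0],[0,0,0]],
    [[0,0,0],[0,0,0]],
  ],
)

```text
time_s: 7.1
tool_pos: [0.5003, 0.2255, 0.0717]
tool_rot: [-90.0, 0.0, 10.7]
force: [-0.1, -0.1, -1.4]
grip_width: 0.0106
```

```bash
python3 - <<'E'
from h import *
o=env.get_obs(); print(o['time_s'],o['tool_pos'],o['tool_rot'],o['force'],o['wrist_torque'],o['grip_width'])
E
```

```text
7.1 [0.50027896 0.22553864 0.07165804] [-9.00069132e+01  4.60166621e-02  1.07366032e+01] [-0.06414783 -0.07664683 -1.42232233] [-0.01949511 -0.08053041  0.00079002] 0.010577093159887264
```

carry_out(
  targets=[
    [[0,1,0],[0,0,0]],
    [[0,1,0],[0,0,0]],
    [[0,0.5,0],[0,0,0]],
    [[0,0,0],[0,0,0]],
  ],
)

```text
time_s: 7.5
tool_pos: [0.5006, 0.2257, 0.0696]
tool_rot: [-90.0, 0.0, 10.7]
force: [0.1, 0.0, -2.0]
grip_width: 0.011
```

carry_out(
  targets=[
    [[0,1,0],[0,0,0]],
    [[0,0,0],[0,0,0]],
  ],
)

```text
time_s: 7.7
tool_pos: [0.5007, 0.2261, 0.0687]
tool_rot: [-90.0, -0.0, 10.7]
force: [0.8, 0.3, -1.4]
grip_width: 0.0106
```

carry_out(
  targets=[
    [[0,1,0],[0,0,0]],
    [[0,0,0],[0,0,0]],
  ],
)

```text
time_s: 7.9
tool_pos: [0.5006, 0.2263, 0.0677]
tool_rot: [-90.0, -0.0, 10.8]
force: [0.9, 0.7, -0.8]
grip_width: 0.0108
```

carry_out(
  targets=[
    [[0,1,0],[0,0,0]],
    [[0,0,0],[0,0,0]],
  ],
)

```text
time_s: 8.1
tool_pos: [0.5006, 0.2263, 0.0667]
tool_rot: [-90.0, -0.0, 10.8]
force: [-0.1, 2.2, -0.8]
grip_width: 0.0108
```

carry_out(
  targets=[
    [[0,1,0],[0,0,0]],
    [[0,0,0],[0,0,0]],
  ],
)

```text
time_s: 8.3
tool_pos: [0.5006, 0.2266, 0.0658]
tool_rot: [-89.9, -0.0, 10.8]
force: [-1.1, 3.6, 0.3]
grip_width: 0.0111
```

carry_out(
  targets=[
    [[0,0.5,0.7],[0,0,0]],
    [[0,0,0],[0,0,0]],
  ],
)

```text
time_s: 8.5
tool_pos: [0.5005, 0.2269, 0.0653]
tool_rot: [-90.0, -0.0, 10.8]
force: [-0.0, 3.6, 0.7]
grip_width: 0.0105
```

carry_out(
  targets=[
    [[0,0.7,0],[0,0,0]],
    [[0,0,0],[0,0,0]],
  ],
)

```text
time_s: 8.7
tool_pos: [0.5005, 0.2272, 0.0649]
tool_rot: [-90.0, -0.0, 10.8]
force: [-1.9, 3.8, 3.7]
grip_width: 0.0111
```

carry_out(
  targets=[
    [[0,0,0],[0,0,0]],
    [[0,0,0],[0,0,0]],
    [[0,0,0],[0,0,0]],
    [[0,0,0],[0,0,0]],
  ],
  jaw=0.4,
)

```text
time_s: 9.1
tool_pos: [0.5005, 0.2251, 0.0639]
tool_rot: [-90.1, 0.0, 10.7]
force: [-0.6, 0.2, 1.1]
grip_width: 0.0321
```

carry_out(
  targets=[
    [[0,-10,0],[0,0,0]],
    [[0,-25,0],[0,0,0]],
    [[0,-40,0],[0,0,0]],
    [[0,-40,0],[0,0,0]],
    [[0,-30,-30],[0,0,0]],
    [[0,0,-45],[0,0,0]],
    [[0,0,-45],[0,0,0]],
    [[0,0,-45],[0,0,0]],
    [[0,0,-45],[0,0,0]],
    [[0,0,-45],[0,0,0]],
    [[0,0,-45],[0,0,0]],
    [[0,0,0],[0,0,0]],
  ],
)

```text
time_s: 10.3
tool_pos: [0.5564, -0.0777, 0.2094]
tool_rot: [-90.2, 0.1, 10.1]
force: [1.4, -0.4, -0.3]
grip_width: 0.0348
```

```bash
python3 - <<'E'
from h import *
for n in('scene','top'):
    im=env.read_camera(n); cv2.imwrite(f'pics/{n}3.png',im[:,:,::-1])
    crop(n,im,*((300,100,120,100) if n=='scene' else (110,270,110,110)),6,f'pics/e_{n}.png')
o=env.get_obs(); print(o['time_s'],o['tool_pos'],o['force'],o['grip_width'])
E
```

```text
10.4 [ 0.55628375 -0.06958693  0.20973136] [ 0.02145936 -0.96013213  0.18798734] 0.03495396287076374
```

View pics/e_scene.png

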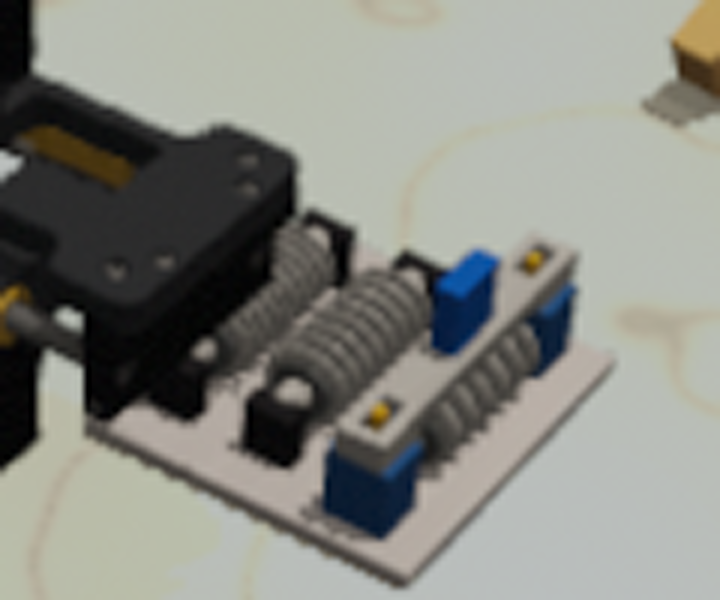

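View pics/e_top.png

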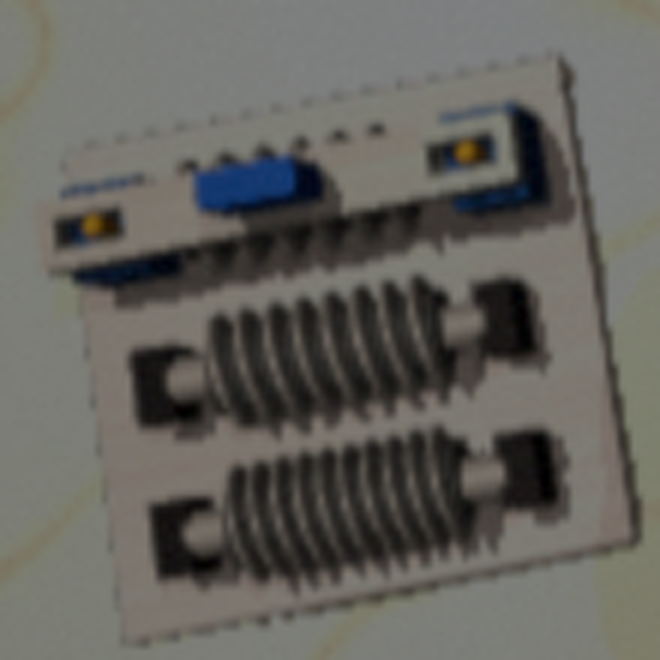

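View pics/scene3.png

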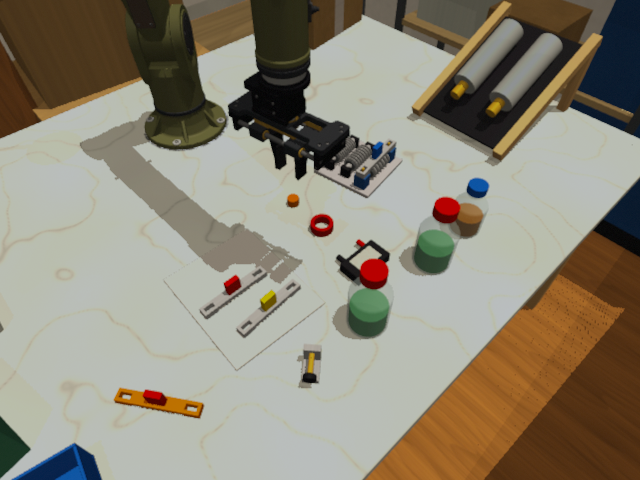

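```bash
cat > fit3.py <<'E'
from h import *
IM={n:cv2.imread(f'pics/{n}3.png')[:,:,::-1] for n in('scene','top')}
G={'top':up(gripmask(IM['top'],'blue',(152,301),9)),'scene':up(gripmask(IM['scene'],'blue',(378,148),9))}
def iou(a,b): return (a&b).sum()/(a|b).sum()
print({n:int(g.sum()/16) for n,g in G.items()})
sx={'scene':(.5022,.2250),'top':(.5003,.2276)}
for z in(.042,.044,.046,.048,.049,.050):
    def cost(p):
        return -sum(iou(hullmask(n,[place(GRIP,sx[n][0]+p[0]*.01*-np.sin(.187)+p[1]*.01*np.cos(.187),sx[n][1]+p[0]*.01*np.cos(.187)+p[1]*.01*np.sin(.187),z,np.radians(10.75))])>0,G[n]) for n in G)
    r=minimize(cost,[0,0],method='Nelder-Mead',options=dict(initial_simplex=[[0,0],[.3,0],[0,.2]])); print(z,'dy,dx mm',(r.x*10).round(2),'iou',round(-r.fun/2,3))
import ov2
E
cat > ov2.py <<'E'
from h import *
def rect(hx,y0,y1,z): return np.array([[-hx,y0,z],[hx,y0,z],[hx,y1,z],[-hx,y1,z]])
for n,roi,st in(('top',(115,278,90,45,8),(.5003,.2276)),('scene',(345,135,60,65,10),(.5022,.2250))):
  for z in(.044,.049):
    x0,y0,w,h,s=roi; im=cv2.imread(f'pics/{n}3.png')
    c=cv2.resize(im[y0:y0+h,x0:x0+w],None,fx=s,fy=s,interpolation=cv2.INTER_CUBIC); c=cv2.convertScaleAbs(c,alpha=1.5)
    for r,col in((rect(.011,-.074,.074,.014),(0,255,0)),(rect(.011,-.074,.074,0),(255,0,255)),(rect(.006,-.015,.015,.046),(0,255,255))):
        P=place(r,st[0],st[1],z,np.radians(10.75)); q=(proj(n,P)-[x0,y0]+.5)*s-.5; cv2.polylines(c,[np.round(q*8).astype(np.int32)],True,col,1,cv2.LINE_AA,3)
    cv2.imwrite(f'pics/f_{n}_{int(z*1000)}.png',c)
E
python3 fit3.py; python3 -c "
import cv2,numpy as np
a=[cv2.imread(f'pics/f_scene_{z}.png') for z in(44,49)]; cv2.imwrite('pics/f_s.png',cv2.resize(np.hstack(a),None,fx=.66,fy=.66))"
```

```text
{'top': 123, 'scene': 120}
0.042 dy,dx mm [ 1.1  -0.57] iou 0.707
0.044 dy,dx mm [0.86 0.11] iou 0.712
0.046 dy,dx mm [ 1.14 -0.05] iou 0.709
0.048 dy,dx mm [-0.51  0.51] iou 0.708
0.049 dy,dx mm [-0.73  0.84] iou 0.699
0.05 dy,dx mm [-1.17  0.69] iou 0.693
```

View pics/f_s.png

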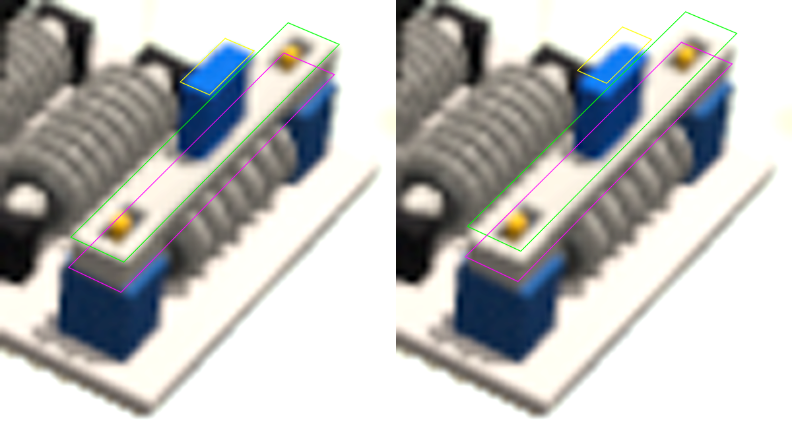

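```bash
python3 -c "
from h import *
plan([(.5005,.2268,.20,10.75,40),(.5005,.2268,.100,10.75,33)])"
```

```text
from [ 0.5563 -0.0696  0.2097] [-89.97  -0.    10.57] t 10.4 F [ 0.02 -0.96  0.19] w 0.035
[[[-0.1,1.2,37.7],[-0.0,-0.0,0.0]],[[-0.1,1.2,37.7],[-0.0,-0.0,0.0]],[[-0.0,1.2,37.7],[-0.0,-0.0,0.0]],[[-0.1,1.3,37.7],[-0.0,-0.0,0.0]],[[-0.0,1.2,37.7],[-0.0,-0.0,0.0]],[[-0.1,1.3,37.7],[-0.0,-0.1,0.0]],[[0.0,1.2,37.7],[-0.0,-0.0,0.0]],[[0.0,1.3,37.7],[-0.0,-0.1,0.0]],[[0.0,25.0,-0.0],[-0.0,0.0,0.0]],[[0.0,25.0,-0.0],[-0.0,0.0,0.0]],[[0.0,25.0,-0.0],[-0.0,0.0,0.0]],[[0.0,25.0,-0.1],[-0.0,0.0,0.0]]]
end [0.5005 0.2268 0.1   ] [-89.97  -0.    10.77]
```

carry_out(
  targets=[
    [[0,1.2,37.7],[0,0,0]],
    [[0,1.2,37.7],[0,0,0]],
    [[0,1.2,37.7],[0,0,0]],
    [[0,1.2,37.7],[0,0,0]],
    [[0,1.2,37.7],[0,0,0]],
    [[0,1.2,37.7],[0,0,0]],
    [[0,1.2,37.7],[0,0,0]],
    [[0,1.2,37.7],[0,0,0]],
    [[0,25,0],[0,0,0]],
    [[0,25,0],[0,0,0]],
    [[0,25,0],[0,0,0]],
    [[0,20,0],[0,0,0]],
  ],
  jaw=0,
)

```text
time_s: 11.6
tool_pos: [0.4985, 0.2298, 0.1041]
tool_rot: [-90.0, 0.0, 10.9]
force: [-0.1, 0.0, -0.6]
grip_width: 0.0003
```

carry_out(
  targets=[
    [[0,0,0],[0,0,0]],
    [[0,0,0],[0,0,0]],
    [[0,0,0],[0,0,0]],
  ],
)

```text
time_s: 11.9
tool_pos: [0.5007, 0.2292, 0.1065]
tool_rot: [-90.0, -0.1, 10.8]
force: [0.4, -0.8, 1.3]
grip_width: 0.0008
```

Position y is 2 mm off, which doesn't matter here. Now I'll feel downward for the grip top: about 0.090 if home, about 0.095 if proud.

carry_out(
  targets=[
    [[0,6,-2],[0,0,0]],
    [[0,4,0],[0,0,0]],
    [[0,0,0],[0,0,0]],
    [[0,0,0],[0,0,0]],
  ],
)

```text
time_s: 12.3
tool_pos: [0.5005, 0.2259, 0.0948]
tool_rot: [-90.0, 0.0, 10.7]
force: [-0.6, -0.8, 0.1]
grip_width: 0.0006
```

carry_out(
  targets=[
    [[0,2,0],[0,0,0]],
    [[0,0,0],[0,0,0]],
    [[0,0,0],[0,0,0]],
  ],
)

```text
time_s: 12.6
tool_pos: [0.5005, 0.226, 0.0928]
tool_rot: [-90.0, 0.0, 10.7]
force: [0.1, 0.6, -0.8]
grip_width: 0.0005
```

carry_out(
  targets=[
    [[0,2,0],[0,0,0]],
    [[0,0,0],[0,0,0]],
    [[0,0,0],[0,0,0]],
  ],
)

```text
time_s: 12.9
tool_pos: [0.5004, 0.2259, 0.0907]
tool_rot: [-90.0, 0.0, 10.7]
force: [-0.4, 0.5, 0.5]
grip_width: 0.001
```

carry_out(
  targets=[
    [[0,1,0],[0,0,0]],
    [[0,0,0],[0,0,0]],
    [[0,0,0],[0,0,0]],
  ],
)

```text
time_s: 13.2
tool_pos: [0.5005, 0.226, 0.0898]
tool_rot: [-90.0, 0.0, 10.7]
force: [-0.8, 0.4, -1.0]
grip_width: 0.0007
```

carry_out(
  targets=[
    [[0,1,0],[0,0,0]],
    [[0,0,0],[0,0,0]],
    [[0,0,0],[0,0,0]],
  ],
)

```text
time_s: 13.5
tool_pos: [0.5005, 0.226, 0.0888]
tool_rot: [-90.0, 0.0, 10.7]
force: [-0.1, 0.4, 0.6]
grip_width: 0.0005
```

carry_out(
  targets=[
    [[0,1,0],[0,0,0]],
    [[0,0,0],[0,0,0]],
    [[0,0,0],[0,0,0]],
  ],
)

```text
time_s: 13.8
tool_pos: [0.5005, 0.226, 0.0878]
tool_rot: [-90.0, 0.0, 10.7]
force: [-0.3, -0.2, 0.0]
grip_width: 0.0004
```

carry_out(
  targets=[
    [[0,1,0],[0,0,0]],
    [[0,0,0],[0,0,0]],
    [[0,0,0],[0,0,0]],
  ],
)

```text
time_s: 14.1
tool_pos: [0.5005, 0.226, 0.0868]
tool_rot: [-90.0, 0.0, 10.7]
force: [0.0, 0.0, -0.3]
grip_width: 0.0005
```

```bash
python3 - <<'E'
from h import *
im=env.read_camera('scene'); cv2.imwrite('pics/scene4.png',im[:,:,::-1])
crop('scene',im,320,85,100,110,7,'pics/g.png')
E
```

```text
(no output)
```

View pics/g.png

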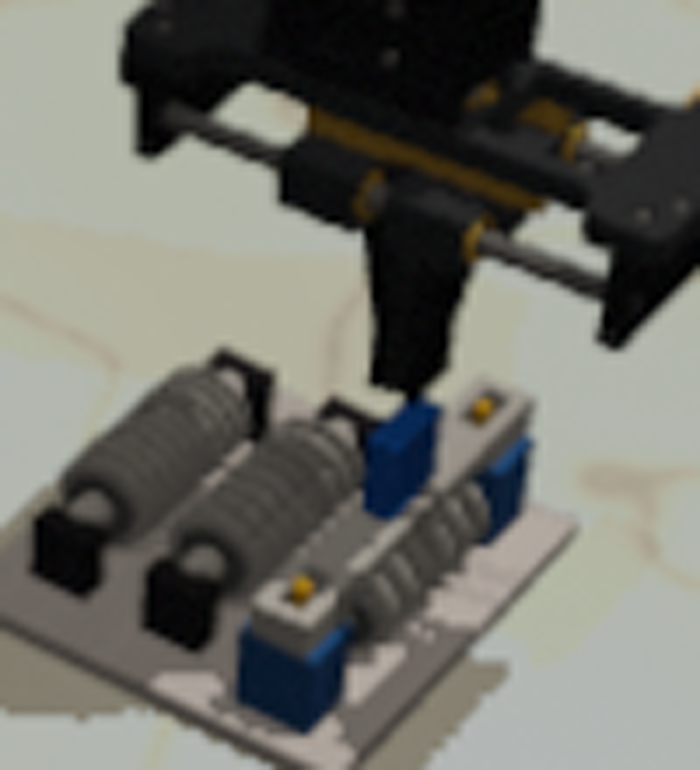

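carry_out(
  targets=[
    [[0,1,0],[0,0,0]],
    [[0,0,0],[0,0,0]],
    [[0,0,0],[0,0,0]],
  ],
)

```text
time_s: 14.45
tool_pos: [0.5005, 0.2259, 0.0858]
tool_rot: [-90.0, 0.0, 10.7]
force: [-0.8, 0.3, 0.7]
grip_width: 0.0009
```

carry_out(
  targets=[
    [[0,1,0],[0,0,0]],
    [[0,0,0],[0,0,0]],
    [[0,0,0],[0,0,0]],
  ],
)

```text
time_s: 14.75
tool_pos: [0.5005, 0.226, 0.0848]
tool_rot: [-90.0, 0.0, 10.7]
force: [-0.1, 0.3, -0.4]
grip_width: 0.0005
```

carry_out(
  targets=[
    [[0,1,0],[0,0,0]],
    [[0,1,0],[0,0,0]],
    [[0,0,0],[0,0,0]],
  ],
)

```text
time_s: 15.05
tool_pos: [0.5004, 0.2259, 0.0826]
tool_rot: [-90.0, 0.0, 10.7]
force: [-0.0, 0.5, 0.1]
grip_width: 0.0004
```

carry_out(
  targets=[
    [[0,1,0],[0,0,0]],
    [[0,0,0],[0,0,0]],
  ],
)

```text
time_s: 15.25
tool_pos: [0.5004, 0.2259, 0.0817]
tool_rot: [-90.0, 0.0, 10.7]
force: [0.3, 0.5, -0.5]
grip_width: 0.0003
```

carry_out(
  targets=[
    [[0,1,0],[0,0,0]],
    [[0,0,0],[0,0,0]],
  ],
)

```text
time_s: 15.45
tool_pos: [0.5004, 0.2259, 0.0806]
tool_rot: [-90.0, 0.0, 10.7]
force: [-0.4, -0.2, -0.8]
grip_width: 0.0006
```

```bash
python3 - <<'E'
from h import *
im=env.read_camera('scene'); cv2.imwrite('pics/scene5.png',im[:,:,::-1])
o=env.get_obs();print(o['tool_pos'])
p=proj('scene',[o['tool_pos'],o['tool_pos']+[.0015,-.0015,0]]);print(p)
c=cv2.convertScaleAbs(cv2.resize(im[110:180,340:410],None,fx=9,fy=9,interpolation=cv2.INTER_CUBIC),alpha=2)
q=(p[1]-[340,110]+.5)*9; cv2.circle(c,tuple(int(v) for v in q),4,(255,0,0),1); cv2.imwrite('pics/g2.png',c[:,:,::-1])
E
```

```text
[0.50047197 0.22594996 0.08073463]
[[376.79702992 147.22314604]
 [376.83866873 147.80007442]]
```

View pics/g2.png

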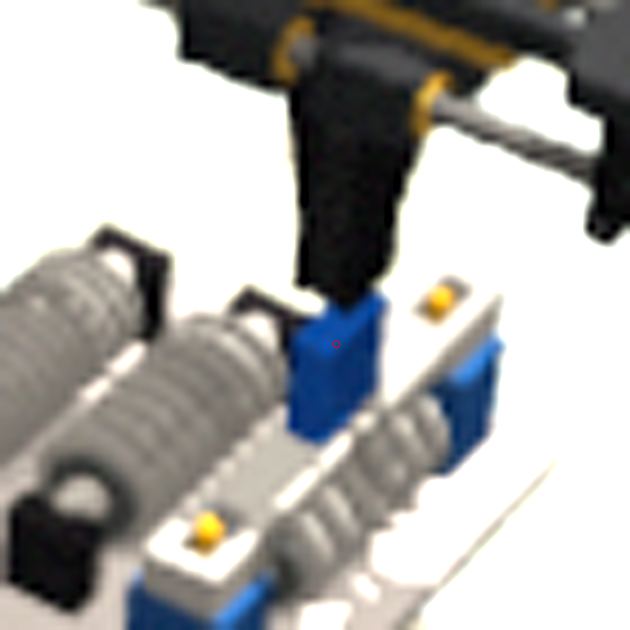

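carry_out(
  targets=[
    [[0,1,0],[0,0,0]],
    [[0,0,0],[0,0,0]],
  ],
)

```text
time_s: 15.7
tool_pos: [0.5005, 0.2259, 0.0797]
tool_rot: [-90.0, 0.0, 10.7]
force: [-0.2, -0.1, -0.4]
grip_width: 0.0002
```

carry_out(
  targets=[
    [[0,1,0],[0,0,0]],
    [[0,0,0],[0,0,0]],
  ],
)

```text
time_s: 15.9
tool_pos: [0.5005, 0.2259, 0.0787]
tool_rot: [-90.0, 0.0, 10.7]
force: [-0.6, -0.2, -0.0]
grip_width: 0.0007
```

carry_out(
  targets=[
    [[0,1,0],[0,0,0]],
    [[0,0,0],[0,0,0]],
  ],
)

```text
time_s: 16.1
tool_pos: [0.5005, 0.2259, 0.0777]
tool_rot: [-90.0, 0.0, 10.7]
force: [-0.2, -0.1, 0.6]
grip_width: 0.0003
```

carry_out(
  targets=[
    [[0,1,0],[0,0,0]],
    [[0,0,0],[0,0,0]],
  ],
)

```text
time_s: 16.3
tool_pos: [0.5004, 0.2259, 0.0767]
tool_rot: [-90.0, 0.0, 10.7]
force: [0.8, 0.6, 0.6]
grip_width: 0.0004
```

```bash
python3 - <<'E'
from h import *
im=env.read_camera('scene'); cv2.imwrite('pics/scene6.png',im[:,:,::-1])
c=cv2.convertScaleAbs(cv2.resize(im[110:180,340:410],None,fx=9,fy=9,interpolation=cv2.INTER_CUBIC),alpha=2)
cv2.imwrite('pics/g3.png',c[:,:,::-1])
E
```

```text
(no output)
```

View pics/g3.png

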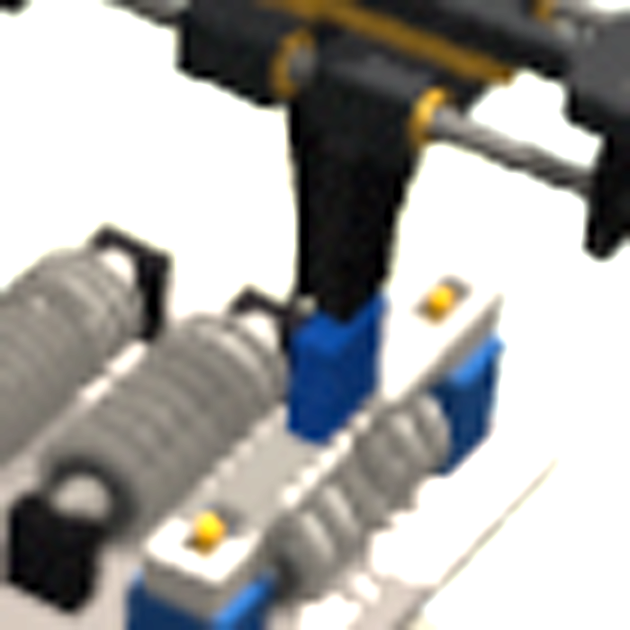

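carry_out(
  targets=[
    [[0,1,0],[0,0,0]],
    [[0,1,0],[0,0,0]],
    [[0,0,0],[0,0,0]],
  ],
)

```text
time_s: 16.65
tool_pos: [0.5004, 0.2259, 0.0746]
tool_rot: [-90.0, 0.0, 10.7]
force: [-0.5, -0.7, -0.5]
grip_width: 0.0004
```

carry_out(
  targets=[
    [[0,1,0],[0,0,0]],
    [[0,0,0],[0,0,0]],
  ],
)

```text
time_s: 16.85
tool_pos: [0.5004, 0.2259, 0.0737]
tool_rot: [-90.0, 0.0, 10.7]
force: [0.4, -0.4, -0.1]
grip_width: 0.0005
```

carry_out(
  targets=[
    [[0,1,0],[0,0,0]],
    [[0,0,0],[0,0,0]],
  ],
)

```text
time_s: 17.05
tool_pos: [0.5005, 0.2259, 0.0727]
tool_rot: [-90.0, 0.0, 10.7]
force: [-0.9, -1.2, 0.7]
grip_width: 0.0002
```

carry_out(
  targets=[
    [[0,1,0],[0,0,0]],
    [[0,0,0],[0,0,0]],
  ],
)

```text
time_s: 17.25
tool_pos: [0.5004, 0.2259, 0.0717]
tool_rot: [-90.0, 0.0, 10.7]
force: [0.7, 0.2, 0.1]
grip_width: 0.0006
```

carry_out(
  targets=[
    [[0,1,0],[0,0,0]],
    [[0,0,0],[0,0,0]],
  ],
)

```text
time_s: 17.45
tool_pos: [0.5005, 0.2259, 0.0707]
tool_rot: [-90.0, 0.0, 10.7]
force: [-0.2, 0.3, -0.5]
grip_width: 0.0003
```

carry_out(
  targets=[
    [[0,1,0],[0,0,0]],
    [[0,0,0],[0,0,0]],
  ],
)

```text
time_s: 17.65
tool_pos: [0.5004, 0.2259, 0.0697]
tool_rot: [-90.0, 0.0, 10.7]
force: [0.2, -1.5, -0.8]
grip_width: 0.0006
```

```bash
python3 - <<'E'
from h import *
for n,r in(('scene',(340,110,70,70)),('top',(110,270,110,70))):
    im=env.read_camera(n); x,y,w,h=r
    c=cv2.convertScaleAbs(cv2.resize(im[y:y+h,x:x+w],None,fx=7,fy=7,interpolation=cv2.INTER_CUBIC),alpha=2)
    cv2.imwrite(f'pics/h_{n}.png',c[:,:,::-1])
E
```

```text
(no output)
```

View pics/h_scene.png

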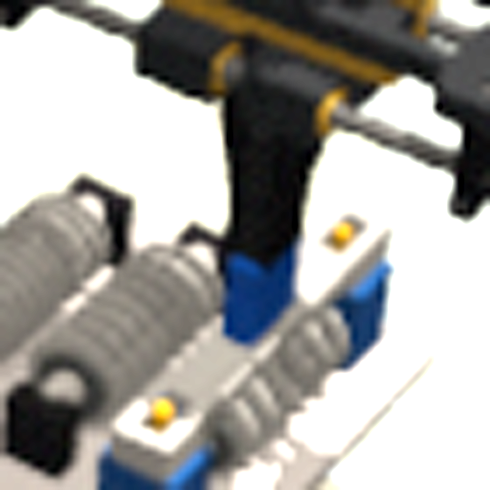

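View pics/h_top.png

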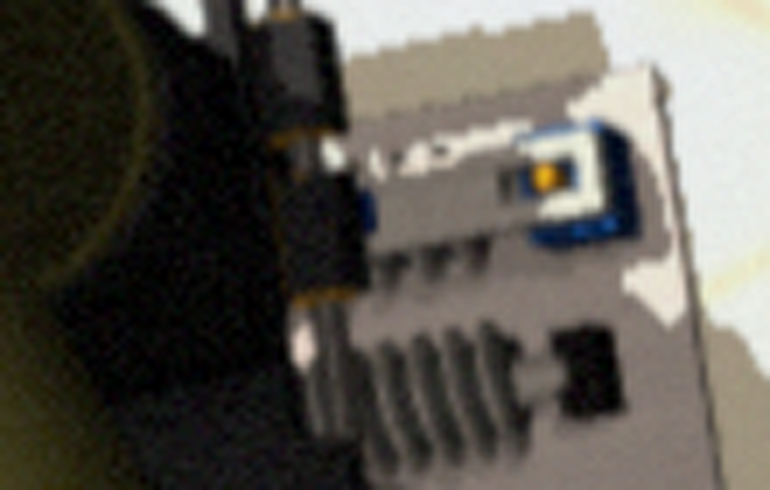

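carry_out(
  targets=[
    [[0,-3,0],[0,0,0]],
    [[0,-5,0],[0,0,0]],
    [[0,-10,0],[0,0,0]],
    [[0,-20,0],[0,0,0]],
    [[0,-40,0],[0,0,0]],
    [[0,-45,0],[0,0,0]],
    [[0,-10,-40],[0,0,0]],
    [[0,0,-45],[0,0,0]],
    [[0,0,-45],[0,0,0]],
    [[0,0,-45],[0,0,0]],
    [[0,0,-45],[0,0,0]],
    [[0,0,-45],[0,0,0]],
  ],
)

```text
time_s: 18.95
tool_pos: [0.5503, -0.0361, 0.2041]
tool_rot: [-90.1, -0.1, 10.7]
force: [1.1, 0.4, -0.0]
grip_width: 0.0004
```

carry_out(
  targets=[
    [[0,0,-30],[0,0,0]],
    [[0,0,0],[0,0,0]],
    [[0,0,0],[0,0,0]],
    [[0,0,0],[0,0,0]],
  ],
)

```text
time_s: 19.35
tool_pos: [0.5556, -0.062, 0.2035]
tool_rot: [-90.0, -0.0, 10.9]
force: [0.5, 0.5, 0.3]
grip_width: 0.0002
```

```bash
python3 - <<'E'
from h import *
for n,r in(('scene',(340,110,70,70)),('top',(110,270,110,70))):
    im=env.read_camera(n); x,y,w,h=r; cv2.imwrite(f'pics/{n}9.png',im[:,:,::-1])
    c=cv2.convertScaleAbs(cv2.resize(im[y:y+h,x:x+w],None,fx=7,fy=7,interpolation=cv2.INTER_CUBIC),alpha=2)
    cv2.imwrite(f'pics/k_{n}.png',c[:,:,::-1])
    a=cv2.imread(f'pics/{n}3.png')[y:y+h,x:x+w].astype(int); print(n,np.abs(a-im[y:y+h,x:x+w,::-1]).mean())
E
```

```text
scene 6.302108843537415
top 1.185974025974026
```

View pics/k_scene.png

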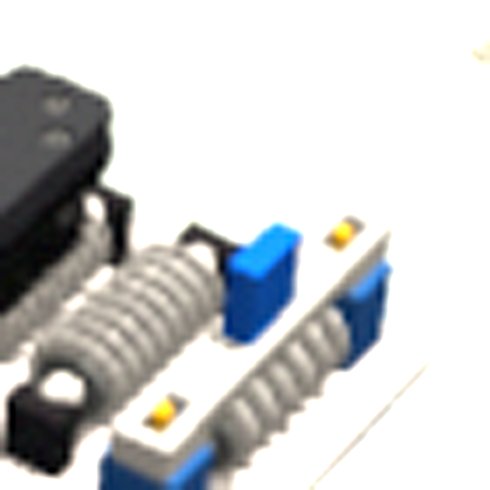

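View pics/k_top.png

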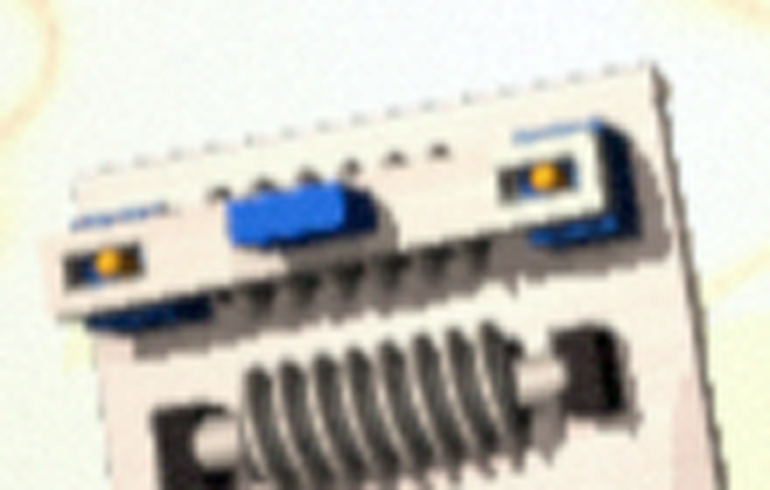

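View pics/scene9.png

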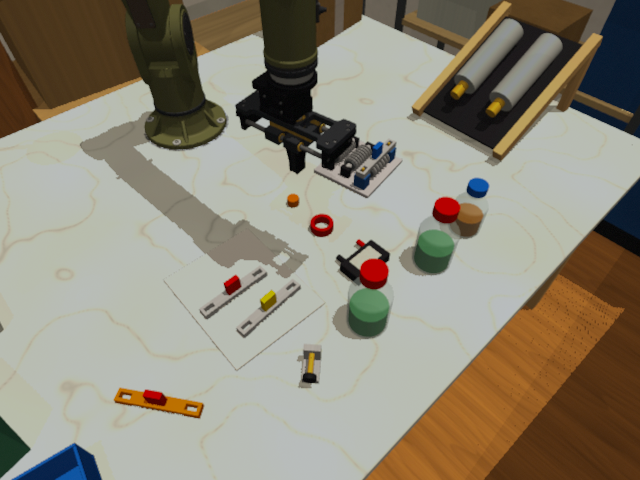

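```bash
python3 -c "
from cell import env
print(env.sign_off(), env.get_obs()['time_s'])"
```

```text
the job is handed in; nothing more can be done
the job is handed in; nothing more can be done
```

The blue leaf is home on the stand. I handed the job in after about 19.5 s of the 72 s; no verdict is given.

- **Choice of leaf:** I tried only blue on the screw. The scene picture gave tooth pitches of about 9 mm for red, 12 mm for blue and 7 mm for yellow. The screw between the dowels measured about 12 mm, so I started with blue and it fitted.
- **The fit:** Both slots went over the dowels without force. The teeth sank about 5 mm past where they would have met the ridges. The underside came to about 44.3 mm by tool height before I let go; the pads are at 44 mm.
- **Last pictures:** The bar lies on both pads with both dowel tips standing above it. A model drawn at pad height matches the picture, and one drawn 5 mm proud does not. Red and yellow were never touched, and the bystanders look unmoved. The arm is clear of everything.
- **Check that failed:** I tried to feel the height of the grip top with the fingers shut. There was no contact force even about 20 mm below where I expected it, and the fingers seemed to overlap the grip in the picture. I don't know why, so I ignored that test. The leaf sat the same after it.
- **Check that settled nothing:** Fitting the leaf's height from the grip's colour patch in both cameras was too flat to decide. It was only slightly best at 44 mm.

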